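Change the dial block in a pad-printing fixture

ROBOT

A 7-joint arm with a two-finger parallel gripper is mounted at the origin on the work surface. World frame = base frame: x ahead of the robot, y to its left, z up, the work surface at z = 0. Lengths are in mm, angles in rad, forces in N, time in s.
With the tool pointing down it reaches from about 400 to 875 mm from the base axis. Payload 4.4 kg.
Tool frame: the origin (TCP) lies between the finger pads; the fingertips stand 19 mm ahead of it and the grasp point (between the pads) is the TCP (bot.finger_overhang is the distance from the TCP to the fingertips, in mm); z points along the fingers, y is the line along which they close (so a half turn about z gives the same grasp; the last joint's range is limited). The gripper opens to 85 mm and grips with 20 to 120 N. Pads are 22 mm wide; open, the fingers measure 114 mm over their backs; the gripper's body (76 mm by 85 mm) begins 54 mm behind the grasp point. The pads swing forward as they close: fully open they stand 13 mm farther back than shut.
Start: joints at [1.149, 0.628, 0.038, 1.517, -0.027, 0.996, -0.02], TCP at [226.448, -609.294, 250.313] pointing down, gripper open.
Joint ranges: [-3.06, 3.06], [-0.37, 2.12], [-1.25, 1.32], [0.18, 2.47], [-1.1, 4.24], [0.23, 1.98], [-2.94, 2.94]. Speed limits (rad/s): [2.57, 2.57, 3.14, 3.14, 3.14, 3.14, 3.14].

INTERFACE

Orientations are given as a rotation vector (axis times angle).
In Python, from plant import bot, vision gives the robot as it stands. The module is installed in compiled form; this text tells all that it offers.
- The arm moves only by the tool carry_out, never from a script. Its argument "deltas" is text: rows parted by semicolons, each of 4 numbers parted by spaces: the shift along the world's x, y, z normalised to -1 to 1, where 1 is 250 mm, then the turn about the world's z normalised to -1 to 1, where 1 is 2 pi rad. A call has 1 to 5 rows; each row shifts and turns the commanded pose from where the row before left it; what a row does not reach is not made up. A row lasts 1/12 s, in which the tool goes at most 41.7 mm and 7.16 degrees, less where a joint would pass 70% of its speed; a pose out of reach is approached as far as the arm can. A call with a number of a shift or a turn outside -1 to 1 is refused whole. A call with a gripper value outside its range is refused whole. "fingers" is the opening, from 0 (shut) to 1 (fully open), set as the call begins (left out, the last holds). The fingers move at their own pace and stop on an object; "force" is the grip in N (left out, the last holds). Time passes only in rows, so rows that do not move let the fingers close. It gives the time, the measured TCP pose, the force, the opening and the grip force at its end, in the units of the state.
- bot.get_state(): the state, without advancing time (a new reading comes with each control period).
- vision.capture(name): name is "side" or "top" or "wrist"; returns the picture (384x512x3 uint8, red, green, blue); there is no depth.
- vision.camera_params(name): a dict with "vfov" (degrees; the focal length in pixels is half the picture's height over the tangent of half this angle, whatever the lens; pixels are square), "cx", "cy" (the principal point, pixels), "eye" and "orientation" of the camera in the world; the wrist camera has in their place "mount" (4x4, takes a point from camera to tool coordinates, whose origin is the TCP and whose axes are the flange's). Camera axes: x right, y down, z forward; pixel columns grow to the right and rows downward; lengths in mm; the calibration is good to about 2 mm. A picture is of the moment at which its call begins: read the wrist's pose just before it. camera_params takes no time and is no camera call.
- bot.hand_in(): hands the job in; it is judged then, once.
The state is a dict: "t": time; "qpos": joint angles; "joint_velocities": joint speeds; "joint_torque": joint torques, N m; "tool_pos": TCP position; "tcp_rot": TCP orientation; "wrist_force": force on the tool from outside, world axes, zero at the start; "wrist_torque": the same for the moment, N m; "opening": opening from 0.0 (shut) to 1.0 (fully open); "finger_force": force on a finger pad.
Only numpy, scipy, OpenCV 4.12 (cv2) and the standard library are available. Lean on these libraries where they do the work, as an engineer would, in place of code of your own. Each camera call takes 0.05 s, during which the arm holds its last target. There are 200 camera calls.

TASK

Set up the printing fixture for the next dials: pull the blanking plug out of its socket and stand it upright in the steel tray, and plug the block with the round boss from the rack fully home into the socket, square and upright. Keep hold of the block as you lower it in, do not let it drop, and leave the other two blocks in their bays and the bottle, jar and printing pad where they stand.

Things in the scene. Friction and masses are not known exactly. Their poses are not given: they have to be found in the camera images.
- fixture: Dark steel fixture fixed to the bench. Bed 110 (x) x 120 (y) x 45 mm high, a rectangular socket in its top centre. Two upright cheeks, 12 mm thick, 70 mm long in y, rise 65 mm above the bed; their inner faces are 25 mm either side of centre in x. A screw sticks out of each cheek to x = +-63 mm, 80 mm up. The bed's top is open towards +-y. Origin: centre of underside; z up.
- socket (a point): Centre of the socket's mouth, on the bed's top (45 mm above the bench). The hole is 31 (x) x 45 (y) mm, 33 mm deep, with a 3 mm chamfer round its mouth; axes as fixture.
- blank: Steel blanking plug that fills the socket at the start: a tenon 28 (x) x 42 (y) x 30 high, above it a cover plate 44 (x) x 54 (y) x 10, above that an upright finger tab 34 (x) x 12 (y) x 40 high; 80 mm tall in all; all in mm. Origin under the tenon's centre; z up.
- rack: Plywood rack fixed to the bench. Base 70 (x) x 212 (y) x 34 mm high; bays at y = -68, 0, +68 mm; partitions (50 mm in x, 8 mm thick, rising 55 mm above the base) at y = -102, -34, +34, +102 mm. Bays are open towards +-x. One block stands in each bay, tenon in a hole, shoulder on the base, its x along the rack's x. Origin: centre of underside; z up.
- dial_block: The block to fit: aluminium, with a tenon 28 (x) x 42 (y) x 30 high below, a head 44 (x) x 54 (y) x 50 high above it, and on top a round dark boss 40 across and 6 high; 86 mm tall in all; all in mm. It can stand by itself on its tenon. Origin under the tenon's centre; z up. It works either way round.
- rib_block: It has the same build as dial_block (same sizes in mm, origin under the tenon) but with one narrow rib across the middle of its top. Stays in the rack.
- bar_block: It has the same build as dial_block (same sizes in mm, origin under the tenon) but with two parallel bars on its top. Stays in the rack.
- tray: Shallow open steel tray fixed to the bench, 120 (x) x 110 (y) x 25 mm high, walls and floor 5 mm thick. Origin under its centre.
- bottle: Amber solvent bottle, 60 in diameter, 170 mm tall, loose. Bystander. Origin under its centre.
- jar: Glass ink jar with steel lid, 68 in diameter, 80 mm tall, loose. Bystander. Origin under its centre.
- pad: Brown domed printing pad, 68 in diameter, 60 mm tall, loose. Bystander. Origin under its centre.
Mind the look-alikes: they are no part of the job. Several things have the shape of the fixture; the one meant has the colours described above.

How it is judged (in metres and radians):
At the end, for the whole second after the job is handed in: The dial block sits in the socket with its shoulder within 3 mm of the bed, its centre within 4 mm, square to the fixture within 4 degrees (either way round), upright within 3 degrees and at rest; the blanking plug stands on its tenon on the tray's floor, upright within 6 degrees and at rest (z of dial_block in the frame of socket below -0.027 m and horizontal distance between dial_block and socket below 0.004 m and angle between the x axis of dial_block and the x axis of fixture, either way round below 0.07 rad and angle between dial_block's own z axis and vertical below 0.05 rad and linear speed of each of dial_block, blank below 0.02 m/s and x of blank in the frame of tray between -0.045 and 0.045 m and y of blank in the frame of tray between -0.04 and 0.04 m and z of blank in the frame of tray below 0.01 m and angle between blank's own z axis and vertical below 0.1 rad); the robot touches nothing.
It fails at once if the bottle is shoved more than 25 mm or tipped over (distance of bottle from where it was at the start of the episode above 0.025 m or angle between bottle's own z axis and vertical above 0.4 rad).
It fails at once if the ink jar is shoved more than 25 mm or tipped over (distance of jar from where it was at the start of the episode above 0.025 m or angle between jar's own z axis and vertical above 0.4 rad).
It fails at once if the printing pad is shoved more than 25 mm or tipped over (distance of pad from where it was at the start of the episode above 0.025 m or angle between pad's own z axis and vertical above 0.4 rad).
It fails at once if one of the other two blocks is moved more than 15 mm from its place in the rack (distance of any of rib_block, bar_block from where it was at the start of the episode above 0.015 m).
It fails at once if the dial block is let drop into the socket (faster than 0.4 m/s with its tenon in the hole) (horizontal distance between dial_block and socket below 0.015 m and z of dial_block in the frame of socket below -0.002 m and linear speed of dial_block above 0.4 m/s).
It also fails if it takes over 72 s, if anything falls off the work surface, if the arm or the gripper's body presses on something with over 40 N, if the wrist force passes 120 N, or if a joint passes its speed limit or range.

## Working session

There is one attempt and no reset: what is moved stays moved. The work goes in short steps, Python scripts to look and compute and a tool call to move; the robot and the scene stay as the last step left them, time stands still between calls to the robot, and variables do not carry over. Pictures are saved under pics/ and viewed, at most 10 in all, crops included, and the job is handed in when it is done.

Besides the shell and the picture viewer there is one more tool, called after "Call:" by a JSON object that holds its "name" and its "arguments". carry_out: Moves the arm, as the interface text tells. Scaled input: -1 to 1 covers 250 mm each way for a shift and 2 pi rad each way for a turn. Its arguments: {"type":"object","properties":{"deltas":{"type":"string"},"fingers":{"type":"number"},"force":{"type":"number"}},"required":["deltas"]}

```bash
mkdir -p pics; cat > h.py <<'E'
import numpy as np, cv2
from scipy.spatial.transform import Rotation as R
from plant import bot, vision
def cam(name):
    p=vision.camera_params(name); f=192/np.tan(np.radians(p['vfov'])/2)
    return p,f
E
python3 - <<'E'
from h import *
s=bot.get_state(); print(s)
for n in ['side','top','wrist']:
    p=vision.camera_params(n); print(n,p)
    cv2.imwrite(f'pics/{n}0.png',vision.capture(n)[:,:,::-1])
E
```

```text
{'t': 0.0, 'qpos': array([ 1.14917474,  0.62933147,  0.03845627,  1.51837335, -0.02702678,
        0.99632106, -0.01998364]), 'joint_velocities': array([ 5.87284477e-04, -8.58816896e-04,  2.50469818e-03,  1.53797837e-03,
       -1.00581700e-03,  1.62793327e-05,  8.61469390e-04]), 'joint_torque': array([ 6.23915912e-04, -5.63393712e+01,  1.22600421e+00, -1.93445367e+01,
        1.09008720e-02,  1.04713239e-02,  3.32365653e-05]), 'tool_pos': array([ 226.25256172, -608.71362607,  249.39711189]), 'tcp_rot': array([-3.09015399e+00, -5.55630832e-01,  5.48623278e-04]), 'wrist_force': array([-0.62676478,  0.18416533,  0.9332824 ]), 'wrist_torque': array([-0.00099341,  0.05019986, -0.06191418]), 'finger_force': 0.0, 'opening': 0.9985488108674471}
side {'vfov': 52.33174781715247, 'cx': 256.66527061242516, 'cy': 189.37493334428282, 'eye': array([ 360.03092833, -709.33858155,  784.19056806]), 'orientation': array([-2.29227715,  0.40942716, -0.17055674])}
top {'vfov': 47.30619198308252, 'cx': 251.15420805242573, 'cy': 184.37003655466205, 'eye': array([ 559.57214361,   -7.47913823, 1087.2385893 ]), 'orientation': array([-2.17858252,  2.20198501, -0.03151855])}
wrist {'vfov': 66.33679902338986, 'cx': 255.00495550767295, 'cy': 189.5439947824241, 'mount': array([[-7.63453278e-04, -9.61361861e-01, -2.75286739e-01,
         7.07406108e+01],
       [ 9.99999148e-01, -4.42462842e-04, -1.22812209e-03,
         4.75054338e-01],
       [ 1.05886559e-03, -2.75287442e-01,  9.61361380e-01,
        -1.23483082e+02],
       [ 0.00000000e+00,  0.00000000e+00,  0.00000000e+00,
         1.00000000e+00]])}
```

View pics/top0.png

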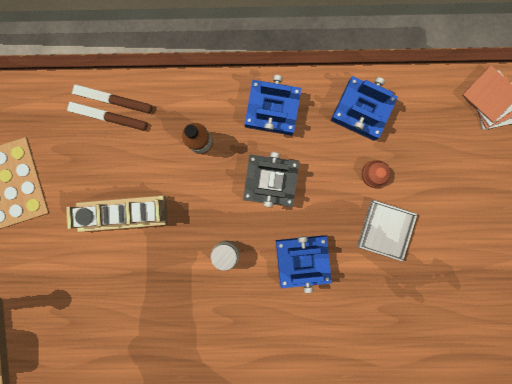

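View pics/side0.png

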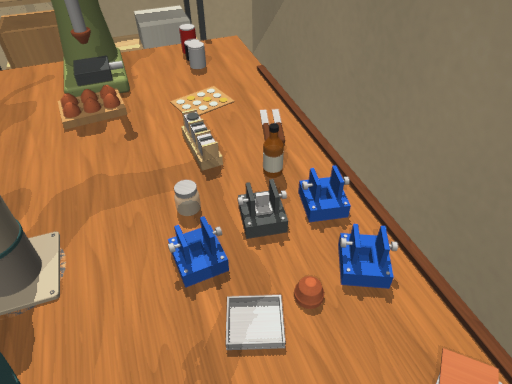

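The top view shows the only dark steel fixture at (271,181). The blue look-alikes are at (273,107), (365,106) and (304,262), so their colour rules them out. The tray is at (388,230). The rack is at (117,214), with a round dark boss at its left end (84,216); the blocks at (114,214) and (143,211) look like the bar and rib blocks. The bottle is at (198,138), the jar at (224,256) and the pad at (377,173). I'll enlarge the fixture and rack to confirm.

```bash
cat >> h.py <<'E'
def rays(name,px,st=None):
    p,f=cam(name); px=np.atleast_2d(np.asarray(px,float))
    d=np.c_[(px[:,0]-p['cx'])/f,(px[:,1]-p['cy'])/f,np.ones(len(px))]
    if name=='wrist':
        M=p['mount'];Rt=R.from_rotvec(st['tcp_rot']).as_matrix()
        return Rt@M[:3,3]+st['tool_pos'], d@(Rt@M[:3,:3]).T
    return np.asarray(p['eye']), d@R.from_rotvec(p['orientation']).as_matrix().T
def onz(name,px,z,st=None):
    e,d=rays(name,px,st); return e+d*((z-e[2])/d[:,2])[:,None]
def tri(obs):   # obs: list of (eye,dir)
    A=0;b=0
    for e,d in obs:
        d=d/np.linalg.norm(d);P=np.eye(3)-np.outer(d,d);A=A+P;b=b+P@e
    x=np.linalg.solve(A,b)
    return x,[np.linalg.norm((np.eye(3)-np.outer(d,d)/(d@d))@(x-e)) for e,d in obs]
E
python3 - <<'E'
from h import *
t=cv2.imread('pics/top0.png');s=cv2.imread('pics/side0.png')
a=cv2.resize(t[190:240,60:175],None,fx=4.0,fy=4.0,interpolation=cv2.INTER_CUBIC)   # 460x200
b=cv2.resize(t[145:215,235:310],None,fx=4,fy=4,interpolation=cv2.INTER_CUBIC) #300x280
c=cv2.resize(t[195:265,350:425],None,fx=4,fy=4,interpolation=cv2.INTER_CUBIC)
d=cv2.resize(s[105:240,175:295],None,fx=2.3,fy=2.3,interpolation=cv2.INTER_CUBIC)
im=np.zeros((600,800,3),np.uint8)
im[:200,:460]=a; im[210:490,:300]=b; im[210:490,310:610]=c; 
d=cv2.resize(s[110:170,180:225],(180,240),interpolation=cv2.INTER_CUBIC)
im[200:440,615:795]=d
d=cv2.resize(s[180:238,235:292],None,fx=3,fy=3,interpolation=cv2.INTER_CUBIC);im[5:179,470:641]=d
cv2.imwrite('pics/crop1.png',im)
for n,px,z in [('dial',(84,216),120),('mid',(114,214),114),('right',(143,211),114),('fix',(271,181),45),('tray',(388,230),25),('bottle',(190,132),150),('jar',(224,256),80),('pad',(377,173),60)]:
    print(n,onz('top',px,z).round(0))
E
```

```text
dial [[538. 380. 120.]]
mid [[541. 315. 114.]]
right [[547. 250. 114.]]
fix [[615. -38.  45.]]
tray [[ 495. -318.   25.]]
bottle [[717. 139. 150.]]
jar [[442.  73.  80.]]
pad [[ 630. -285.   60.]]
```

View pics/crop1.png

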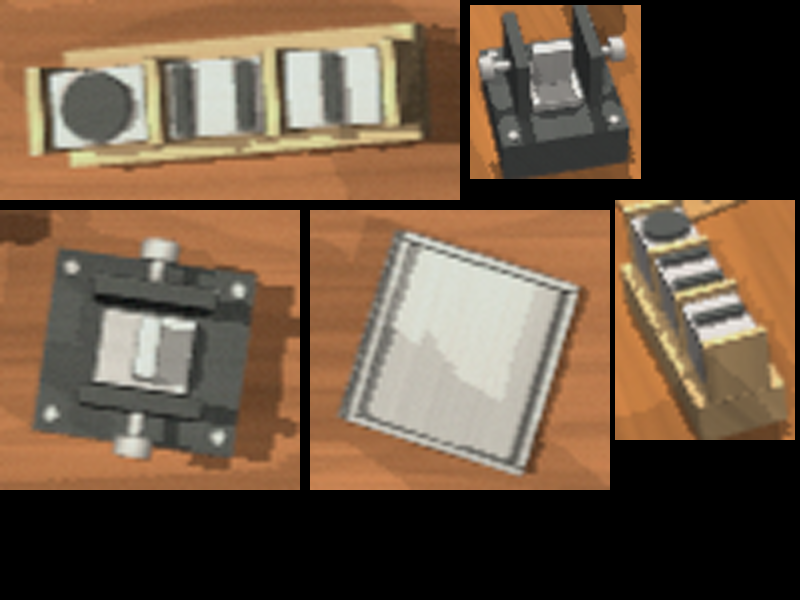

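The crop confirms it. The round dark boss is in the left bay of the rack, crop (97,107), which is image (84,216). The middle block has two bars and the right one has a single rib. The dark fixture holds the steel plug, with its screws at crop (160,250) and (132,445), so its yaw is about -8°. I'll move over the fixture for a close view.

Call:
{"name": "carry_out", "arguments": {"deltas": "0.086 0.127 0 -0.0044;0.086 0.127 0 -0.0044;0.086 0.127 0 -0.0044;0.086 0.127 0 -0.0044;0.086 0.127 0 -0.0044"}}

```text
t: 0.57
tool_pos: [334.5, -448.8, 250.1]
tcp_rot: [-3.123, -0.338, 0.0]
wrist_force: [1.2, -0.7, 0.5]
opening: 0.999
finger_force: 0.0
```

Call:
{"name": "carry_out", "arguments": {"deltas": "0.086 0.127 0 -0.0044;0.086 0.127 0 -0.0044;0.086 0.127 0 -0.0044;0.086 0.127 0 -0.0044;0.086 0.127 0 -0.0044"}}

```text
t: 0.98
tool_pos: [442.0, -290.0, 250.2]
tcp_rot: [-3.139, -0.122, 0.0]
wrist_force: [1.0, -0.8, -0.3]
opening: 0.997
finger_force: 0.0
```

Call:
{"name": "carry_out", "arguments": {"deltas": "0.086 0.127 0 -0.0044;0.086 0.127 0 -0.0044;0.086 0.127 0 -0.0044;0.086 0.127 0 -0.0044;0.086 0.127 0 -0.0044"}}

```text
t: 1.4
tool_pos: [549.6, -131.2, 250.2]
tcp_rot: [-3.14, 0.095, 0.0]
wrist_force: [-0.2, -0.2, -0.3]
opening: 1.004
finger_force: 0.0
```

Call:
{"name": "carry_out", "arguments": {"deltas": "0.086 0.127 0 -0.0044;0.086 0.127 0 -0.0044;0.086 0.127 0 -0.0044;0 0 0 0;0 0 0 0"}}

```text
t: 1.82
tool_pos: [614.2, -34.2, 249.5]
tcp_rot: [-3.133, 0.213, 0.001]
wrist_force: [0.2, -0.8, -0.4]
opening: 0.998
finger_force: 0.0
```

```bash
cat >> h.py <<'E'
def yaw(s): 
    x=R.from_rotvec(s['tcp_rot']).as_matrix()[:,0]; return np.degrees(np.arctan2(x[1],x[0]))
def snap(tag):
    import pickle
    s=bot.get_state(); im=vision.capture('wrist')[:,:,::-1]; cv2.imwrite(f'pics/{tag}.png',im); pickle.dump(s,open(f'pics/{tag}.pkl','wb'))
    print(s['t'],s['tool_pos'].round(1),yaw(s).round(2),s['opening'],s['finger_force'],s['wrist_force'].round(1)); return s,im
def load(tag):
    import pickle
    return pickle.load(open(f'pics/{tag}.pkl','rb')),cv2.imread(f'pics/{tag}.png')
E
python3 -c "
from h import *
snap('w1')"
```

```text
1.8167 [614.2 -34.2 249.5] -7.79 0.9983764454413997 0.0 [ 0.2 -0.8 -0.4]
```

View pics/w1.png

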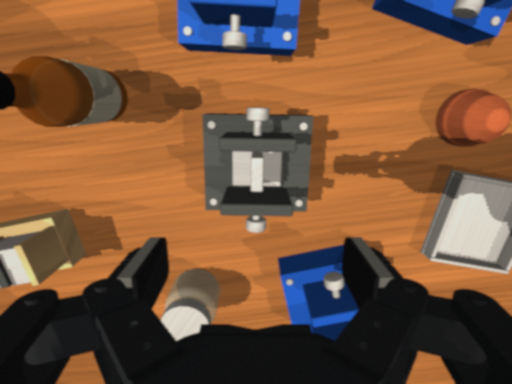

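The wrist view shows the dark fixture centred near (257,163). Its bed bolts are at (211,125), (304,126), (212,205) and (299,204), its screw ends at (258,114) and (256,224), and the tab is at (257,172). I'll shift 80 mm for a second view.

Call:
{"name": "carry_out", "arguments": {"deltas": "0 -0.16 0 0;0 -0.16 0 0;0 0 0 0;0 0 0 0"}}

```text
t: 2.2
tool_pos: [611.7, -124.1, 250.4]
tcp_rot: [3.13, -0.237, -0.001]
wrist_force: [-0.6, 0.4, 0.5]
opening: 0.999
finger_force: 0.0
```

```bash
cat > blobs.py <<'E'
from h import *
def bright(im,lo=140,sat=40,box=None,amin=8,amax=3000):
    hsv=cv2.cvtColor(np.ascontiguousarray(im),cv2.COLOR_BGR2HSV); m=((hsv[...,2]>lo)&(hsv[...,1]<sat)).astype(np.uint8)
    if box: k=np.zeros_like(m);k[box[1]:box[3],box[0]:box[2]]=1;m*=k
    n,l,st,c=cv2.connectedComponentsWithStats(m)
    return [(c[i].round(1),st[i].tolist()) for i in range(1,n) if amin<=st[i][4]<=amax]
E
python3 - <<'E'
from blobs import *
s2,i2=snap('w2'); s1,i1=load('w1')
# predicted fixture centre in w2
c=onz('wrist',(257,163),45,s1)[0]; print('c',c)
p,f=cam('wrist');M=p['mount'];T=R.from_rotvec(s2['tcp_rot']).as_matrix()
q=M[:3,:3].T@(T.T@(c-s2['tool_pos'])-M[:3,3]); u=f*q[0]/q[2]+p['cx'],f*q[1]/q[2]+p['cy']; print(u)
for s,i,(a,b) in ((s1,i1,(257,163)),(s2,i2,u)):
    a,b=int(a),int(b)
    for r in bright(i,120,45,(a-60,b-65,a+60,b+75),5): print(r)
    print('-')
E
```

```text
2.2 [ 611.7 -124.1  250.4] -8.65 0.9986741054009668 0.0 [-0.6  0.4  0.5]
c [621.76380803 -36.94181278  45.        ]
(np.float64(178.212139610892), np.float64(172.50207867029087))
(array([256.9, 118.3]), [247, 108, 21, 28, 372])
(array([211. , 124.5]), [207, 121, 9, 8, 58])
(array([303.1, 126. ]), [299, 122, 9, 9, 66])
(array([255.8, 169.6]), [232, 151, 49, 41, 1706])
(array([213. , 201.5]), [209, 198, 9, 8, 58])
(array([298.5, 202.9]), [295, 199, 8, 8, 54])
(array([255.3, 224.2]), [247, 215, 18, 17, 208])
-
(array([162.2, 129.9]), [152, 120, 21, 27, 338])
(array([128.1, 135.5]), [124, 132, 9, 8, 59])
(array([219.1, 135.6]), [215, 132, 9, 8, 62])
(array([160.9, 181.6]), [150, 163, 23, 40, 697])
(array([189.7, 179.2]), [179, 163, 22, 33, 585])
(array([221.6, 210.9]), [218, 208, 8, 7, 50])
(array([171.5, 227.3]), [169, 225, 6, 5, 23])
(array([171.9, 235.2]), [164, 231, 17, 10, 156])
-
```

Call:
{"name": "carry_out", "arguments": {"deltas": "0 0 0 0;0 0 0 0;0 0 0 0;0 0 0 0;0 0 0 0"}}

```text
t: 2.67
tool_pos: [613.5, -117.1, 250.3]
tcp_rot: [-3.134, 0.221, 0.0]
wrist_force: [-0.4, 0.4, 0.7]
opening: 1.001
finger_force: 0.0
```

```bash
python3 - <<'E'
from blobs import *
s1,i1=load('w1'); s2,_=load('w2')
s3,i3=snap('w3')
L=bright(i3,120,45,(100,100,250,260),5)
for r in L: print(r)
print(s3['joint_velocities'].round(3))
a=[(211,124.5),(303.1,126),(298.5,202.9)]; b=[(128.1,135.5),(219.1,135.6),(221.6,210.9)]
for x,y in zip(a,b):
    e1,d1=rays('wrist',x,s1);e2,d2=rays('wrist',y,s2); print(tri([(e1,d1[0]),(e2,d2[0])]))
# single-view at bolt height
print(onz('wrist',a,46,s1).round(1)); print(onz('wrist',b,46,s2).round(1))
t=cv2.imread('pics/top0.png')
for r in bright(t,120,45,(240,150,305,212),2): print(r, onz('top',r[0],46).round(1))
E
```

```text
2.6667 [ 613.5 -117.1  250.3] -8.06 1.0010753467751807 0.0 [-0.4  0.4  0.7]
(array([171., 130.]), [161, 120, 20, 27, 328])
(array([136. , 134.8]), [132, 131, 9, 9, 59])
(array([227.1, 135.9]), [223, 132, 9, 9, 65])
(array([168.6, 181.3]), [157, 163, 23, 39, 713])
(array([197. , 179.5]), [186, 164, 22, 32, 579])
(array([228.4, 211.2]), [225, 208, 8, 8, 52])
(array([178.5, 227. ]), [176, 225, 6, 5, 26])
(array([178.8, 235.1]), [171, 230, 17, 11, 157])
[ 0.003  0.001  0.003 -0.003  0.002 -0.     0.001]
(array([671.14722485,   6.33485281,  49.89298008]), [np.float64(0.08445177436939531), np.float64(0.08445177436935912)])
(array([656.10046981, -91.60952472,  50.29351065]), [np.float64(0.06845281918257062), np.float64(0.06845281918273807)])
(array([569.86794862, -78.38524605,  50.03754477]), [np.float64(0.12457195651971913), np.float64(0.12457195651969112)])
[[670.9   6.9  46. ]
 [655.7 -92.2  46. ]
 [568.3 -78.8  46. ]]
[[671.1   8.   46. ]
 [655.8 -91.   46. ]
 [568.6 -77.7  46. ]]
(array([274.3, 156.3]), [271, 152, 8, 11, 55]) [[673.3 -46.3  46. ]]
(array([252.5, 158.8]), [251, 158, 4, 3, 10]) [[668.    5.8  46. ]]
(array([294.3, 164.5]), [293, 163, 4, 4, 14]) [[653.2 -93.5  46. ]]
(array([270.6, 179.8]), [258, 170, 26, 21, 424]) [[617.3 -36.8  46. ]]
(array([247.3, 195.5]), [246, 194, 4, 4, 14]) [[580.6  19.   46. ]]
(array([267.7, 201.7]), [263, 196, 9, 11, 62]) [[565.4 -29.2  46. ]]
(array([288.9, 201.3]), [287, 200, 5, 4, 13]) [[565.8 -79.5  46. ]]
```

Call:
{"name": "carry_out", "arguments": {"deltas": "0.009 0.108 0 -0.0006;0.009 0.108 0 -0.0006;0.009 0.108 0 -0.0006;0 0 0 0;0 0 -0.08 0", "fingers": 0.6}}

```text
t: 3.13
tool_pos: [623.1, -33.8, 233.5]
tcp_rot: [-3.131, 0.233, -0.012]
wrist_force: [0.4, -1.0, 0.4]
opening: 0.6
finger_force: 0.0
```

Call:
{"name": "carry_out", "arguments": {"deltas": "0 0 -0.12 0;0 0 -0.12 0;0 0 -0.12 0;0 0 -0.08 0;0 0 0 0"}}

```text
t: 3.55
tool_pos: [617.0, -36.4, 115.9]
tcp_rot: [3.132, -0.239, -0.013]
wrist_force: [-0.1, -0.1, -0.1]
opening: 0.597
finger_force: 0.0
```

Call:
{"name": "carry_out", "arguments": {"deltas": "0 0 0 0;0 0 0 0;0 0 -0.08 0;0 0 -0.08 0;0 0 -0.04 0"}}

```text
t: 3.97
tool_pos: [620.8, -36.7, 70.7]
tcp_rot: [-3.132, 0.24, -0.002]
wrist_force: [-0.4, 0.2, 5.0]
opening: 0.602
finger_force: 2.9
```

Call:
{"name": "carry_out", "arguments": {"deltas": "0 0 0 0;0 0 0 0;0 0 0 0;0 0 0 0;0 0 0 0"}}

```text
t: 4.38
tool_pos: [620.6, -36.8, 71.0]
tcp_rot: [-3.132, 0.24, -0.002]
wrist_force: [-0.5, -0.6, -0.6]
opening: 0.595
finger_force: 0.0
```

Call:
{"name": "carry_out", "arguments": {"deltas": "0 0 0.036 0;0 0 0 0;0 0 0 0"}}

```text
t: 4.63
tool_pos: [620.9, -36.9, 80.3]
tcp_rot: [-3.132, 0.24, -0.003]
wrist_force: [0.2, -0.3, 0.4]
opening: 0.6
finger_force: 0.0
```

Call:
{"name": "carry_out", "arguments": {"deltas": "0 0 0 0;0 0 0 0;0 0 0 0;0 0 0 0;0 0 0 0", "fingers": 0, "force": 80}}

```text
t: 5.05
tool_pos: [620.1, -36.8, 79.3]
tcp_rot: [3.132, -0.24, -0.0]
wrist_force: [0.2, 1.2, 1.3]
opening: 0.131
finger_force: 78.4
```

Call:
{"name": "carry_out", "arguments": {"deltas": "0 0 0 0;0 0 0 0;0 0 0 0;0 0 0 0;0 0 0 0"}}

```text
t: 5.47
tool_pos: [620.1, -36.8, 79.3]
tcp_rot: [3.132, -0.24, -0.0]
wrist_force: [-0.6, 0.1, 1.4]
opening: 0.13
finger_force: 78.4
```

Call:
{"name": "carry_out", "arguments": {"deltas": "0 0 0.03 0;0 0 0.03 0;0 0 0.04 0;0 0 0.05 0;0 0 0.06 0"}}

```text
t: 5.88
tool_pos: [619.9, -36.8, 132.8]
tcp_rot: [3.132, -0.24, -0.001]
wrist_force: [-0.4, 0.5, -1.9]
opening: 0.129
finger_force: 77.8
```

Call:
{"name": "carry_out", "arguments": {"deltas": "0 0 0.08 0;0 0 0.08 0;0 0 0.08 0;0 0 0.04 0;0 0 0 0"}}

```text
t: 6.3
tool_pos: [622.0, -37.0, 205.3]
tcp_rot: [-3.132, 0.24, -0.01]
wrist_force: [0.3, -0.4, -3.8]
opening: 0.126
finger_force: 77.9
```

```bash
python3 - <<'E'
from blobs import *
def rect(name,tag,box,st=None,sat=40,lo=110):
    im=cv2.imread(f'pics/{tag}.png');hsv=cv2.cvtColor(im,cv2.COLOR_BGR2HSV)
    m=((hsv[...,1]<70)&(hsv[...,2]>60)).astype(np.uint8)
    k=np.zeros_like(m);k[box[1]:box[3],box[0]:box[2]]=1;m*=k
    m=cv2.morphologyEx(m,cv2.MORPH_OPEN,np.ones((3,3)))
    cs,_=cv2.findContours(m,cv2.RETR_EXTERNAL,cv2.CHAIN_APPROX_NONE);c=max(cs,key=cv2.contourArea)
    r=cv2.minAreaRect(c); print(name,r); return r[0], cv2.approxPolyDP(c,6,True)[:,0]
c,q=rect('top','top0',(345,190,430,270)); print(q.tolist()); print(onz('top',q,25).round(1))
c2,q2=rect('side','side0',(215,280,300,365));print(q2.tolist());print(onz('side',q2,25).round(1))
for a,b in [((c[0],c[1]),c2)]:
    e,d=rays('top',a);e2,d2=rays('side',b);print(tri([(e,d[0]),(e2,d2[0])]))
print('pad',onz('top',(377,173),40).round(0))
s,_=snap('w4')
E
```

```text
top ((387.0107116699219, 230.0658416748047), (48.499515533447266, 49.99089050292969), 17.354022979736328)
[[372, 200], [358, 246], [402, 260], [416, 214]]
[[ 567.  -281.    25. ]
 [ 457.  -245.1   25. ]
 [ 422.7 -349.3   25. ]
 [ 532.3 -385.6   25. ]]
side ((254.4380340576172, 322.0175476074219), (53.41142654418945, 58.5339241027832), 88.21009063720703)
[[280, 295], [227, 297], [226, 349], [284, 347]]
[[ 566.6 -283.6   25. ]
 [ 455.4 -247.8   25. ]
 [ 419.5 -358.8   25. ]
 [ 528.8 -394.8   25. ]]
(array([ 493.79591813, -318.57166384,   13.74801267]), [np.float64(0.042967453968940875), np.float64(0.04296745396885282)])
pad [[ 631. -291.   40.]]
6.3 [622.  -37.  205.3] -8.78 0.12648694002898025 77.85165309906006 [ 0.3 -0.4 -3.8]
```

Call:
{"name": "carry_out", "arguments": {"deltas": "-0.063 -0.14 0 0;-0.063 -0.14 0 0;-0.063 -0.14 0 0;-0.063 -0.14 0 0;-0.063 -0.14 0 0"}}

```text
t: 6.77
tool_pos: [539.6, -212.8, 200.4]
tcp_rot: [-3.132, 0.24, 0.004]
wrist_force: [0.9, 0.3, -2.5]
opening: 0.131
finger_force: 78.4
```

Call:
{"name": "carry_out", "arguments": {"deltas": "-0.063 -0.14 0 0;-0.063 -0.14 0 0;-0.063 -0.14 0 0;0 0 0 0;0 0 0 0"}}

```text
t: 7.18
tool_pos: [491.2, -320.0, 200.5]
tcp_rot: [3.131, -0.251, -0.005]
wrist_force: [0.3, 1.2, -3.2]
opening: 0.127
finger_force: 78.7
```

Call:
{"name": "carry_out", "arguments": {"deltas": "0 0 -0.1 0;0 0 -0.12 0;0 0 -0.12 0;0 0 -0.1 0;0 0 -0.05 0"}}

```text
t: 7.6
tool_pos: [492.7, -313.6, 75.4]
tcp_rot: [-3.129, 0.237, 0.009]
wrist_force: [-0.1, -0.4, -2.6]
opening: 0.131
finger_force: 78.8
```

Call:
{"name": "carry_out", "arguments": {"deltas": "0 0 0 0;0 0 0 0;0 0 0 0;0 0 0 0;0 0 0 0"}}

```text
t: 8.02
tool_pos: [495.2, -317.3, 80.9]
tcp_rot: [3.131, -0.24, 0.004]
wrist_force: [-0.3, 0.3, -1.5]
opening: 0.127
finger_force: 78.7
```

Lower 3 mm at a time to contact.

Call:
{"name": "carry_out", "arguments": {"deltas": "0 0 -0.012 0;0 0 -0.012 0;0 0 -0.008 0;0 0 0 0;0 0 0 0"}}

```text
t: 8.43
tool_pos: [494.0, -316.7, 71.1]
tcp_rot: [-3.132, 0.24, 0.001]
wrist_force: [-1.1, -0.1, -1.6]
opening: 0.127
finger_force: 78.7
```

Call:
{"name": "carry_out", "arguments": {"deltas": "0 0 -0.008 0;0 0 -0.006 0;0 0 0 0;0 0 0 0"}}

```text
t: 8.77
tool_pos: [494.5, -317.0, 69.2]
tcp_rot: [3.132, -0.24, 0.001]
wrist_force: [-1.5, 1.1, 10.0]
opening: 0.131
finger_force: 80.6
```

Call:
{"name": "carry_out", "arguments": {"deltas": "0 0 0 0;0 0 0 0;0 0 0 0", "fingers": 0.6}}

```text
t: 9.02
tool_pos: [494.4, -317.0, 67.9]
tcp_rot: [3.132, -0.24, 0.001]
wrist_force: [0.3, 0.2, -0.0]
opening: 0.548
finger_force: 0.0
```

Call:
{"name": "carry_out", "arguments": {"deltas": "0 0 0.06 0;0 0 0.12 0;0 0 0.15 0;0 0 0.15 0;0 0 0.15 0"}}

```text
t: 9.43
tool_pos: [493.9, -316.7, 226.7]
tcp_rot: [-3.132, 0.241, 0.001]
wrist_force: [0.8, -1.1, 0.1]
opening: 0.598
finger_force: 0.0
```

Call:
{"name": "carry_out", "arguments": {"deltas": "0 0 0.09 0;0.0095 0.15 0 0.0158;0.0095 0.15 0 0.0158;0.0095 0.15 0 0.0158;0.0095 0.15 0 0.0158"}}

```text
t: 9.85
tool_pos: [503.6, -165.3, 248.0]
tcp_rot: [3.117, 0.389, 0.001]
wrist_force: [0.3, -0.1, 0.1]
opening: 0.603
finger_force: 0.0
```

Call:
{"name": "carry_out", "arguments": {"deltas": "0.0095 0.15 0 0.0158;0.0095 0.15 0 0.0158;0.0095 0.15 0 0.0158;0.0095 0.15 0 0.0158;0.0095 0.15 0 0.0158"}}

```text
t: 10.27
tool_pos: [515.4, 22.4, 247.9]
tcp_rot: [2.926, 1.143, 0.0]
wrist_force: [0.8, -0.2, -0.2]
opening: 0.6
finger_force: 0.0
```

Call:
{"name": "carry_out", "arguments": {"deltas": "0.0095 0.15 0 0.0158;0.0095 0.15 0 0.0158;0.0095 0.15 0 0.0158;0.0095 0.15 0 0.0158;0.0095 0.15 0 0.0158"}}

```text
t: 10.68
tool_pos: [527.3, 209.9, 247.8]
tcp_rot: [2.556, 1.827, 0.0]
wrist_force: [0.9, -0.0, -0.4]
opening: 0.602
finger_force: 0.0
```

Call:
{"name": "carry_out", "arguments": {"deltas": "0.0095 0.15 0 0.0158;0.0095 0.15 0 0.0158;0.0095 0.15 0 0.0158;0.0095 0.15 0 0.0158;0 0 0 0"}}

```text
t: 11.1
tool_pos: [534.4, 368.2, 247.6]
tcp_rot: [-2.131, -2.299, -0.009]
wrist_force: [0.1, 0.3, 0.4]
opening: 0.6
finger_force: 0.0
```

Call:
{"name": "carry_out", "arguments": {"deltas": "0 0 0 0;0 0 0 0;0 0 0 0;0 0 0 0;0 0 0 0"}}

```text
t: 11.52
tool_pos: [537.5, 356.8, 248.0]
tcp_rot: [2.152, 2.287, -0.0]
wrist_force: [1.1, -0.4, 0.4]
opening: 0.597
finger_force: 0.0
```

```bash
python3 -c "
from h import *
snap('r1'); a=cv2.imread('pics/r1.png')
t=vision.capture('top')[:,:,::-1]; cv2.imwrite('pics/top1.png',t)
s=vision.capture('side')[:,:,::-1]; cv2.imwrite('pics/side1.png',s)
c=cv2.resize(t[150:270,240:425],None,fx=1.55,fy=1.55);d=cv2.resize(s[180:370,170:300],None,fx=1.0,fy=1.0)
im=np.zeros((384,800,3),np.uint8);im[:,:512]=a;im[:c.shape[0],513:513+c.shape[1]]=c[:,:287];im[190:380,520:650]=d
cv2.imwrite('pics/m1.png',im)"
```

```text
11.5167 [537.5 356.8 248. ] 93.48 0.5968033785971123 0.0 [ 1.1 -0.4  0.4]
```

View pics/m1.png

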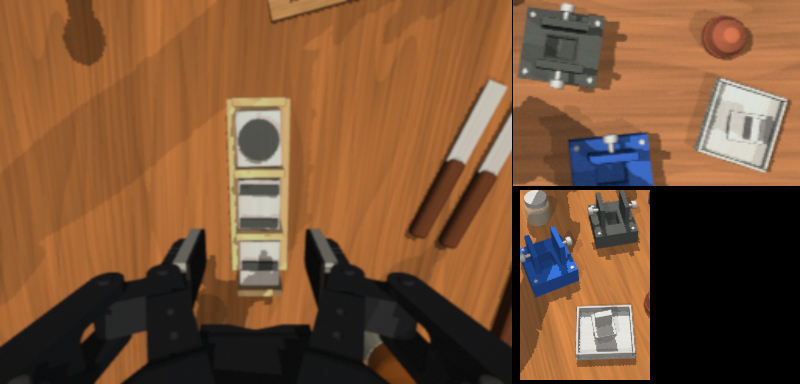

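The crops show the plug upright near the middle of the tray and the socket empty. In the wrist view the boss is at (259,141), and the bar and rib blocks below it are untouched. Next I'll measure the boss and the head's yaw, and triangulate the height with the top view.

```bash
cat >> blobs.py <<'E'
def boss(im,box,v=110,amin=60):
    hsv=cv2.cvtColor(np.ascontiguousarray(im),cv2.COLOR_BGR2HSV);m=((hsv[...,2]<v)&(hsv[...,1]<80)).astype(np.uint8)
    k=np.zeros_like(m);k[box[1]:box[3],box[0]:box[2]]=1;m*=k
    cs,_=cv2.findContours(m,cv2.RETR_EXTERNAL,cv2.CHAIN_APPROX_NONE);c=max(cs,key=cv2.contourArea)
    return cv2.fitEllipse(c)
def headrect(im,box,lo=150):
    hsv=cv2.cvtColor(np.ascontiguousarray(im),cv2.COLOR_BGR2HSV);m=((hsv[...,2]>lo)&(hsv[...,1]<40)).astype(np.uint8)
    k=np.zeros_like(m);k[box[1]:box[3],box[0]:box[2]]=1;m*=k
    pts=np.argwhere(m)[:,::-1].astype(np.int32); return cv2.boxPoints(cv2.minAreaRect(pts))
E
python3 - <<'E'
from blobs import *
s,i=load('r1'); e=boss(i,(233,108,285,170)); print(e)
t=cv2.imread('pics/top0.png'); et=boss(t,(70,203,98,228)); print(et)
a=rays('wrist',e[0],s);b=rays('top',et[0]); print(tri([(a[0],a[1][0]),(b[0],b[1][0])]))
print(onz('wrist',e[0],90,s),onz('top',et[0],90))
for bx,z in [((233,105,285,172),84),((235,178,285,232),84)]:
    q=onz('wrist',headrect(i,bx),z,s); print(q.round(1).tolist())
    d=np.diff(np.r_[q,q[:1]],axis=0)[:,:2]; print(np.linalg.norm(d,axis=1).round(1),(np.degrees(np.arctan2(d[:,1],d[:,0]))%90).round(1),q.mean(0))
E
```

```text
((258.2552795410156, 139.6528778076172), (38.554527282714844, 40.17018127441406), 11.232394218444824)
((84.03307342529297, 216.36270141601562), (15.730935096740723, 16.59200668334961), 84.91504669189453)
(array([537.57224026, 394.55559602,  82.67553512]), [np.float64(1.7195405019230299), np.float64(1.7195405019231544)])
[[539.15974598 395.49456639  90.        ]] [[536.03151625 391.48194412  90.        ]]
[[516.0, 420.3, 84.0], [557.9, 424.1, 84.0], [563.9, 371.2, 84.0], [519.9, 367.3, 84.0]]
[42.  53.2 44.2 53.2] [5.1 6.5 5.2 4.1] [539.43838876 395.72777647  84.        ]
[[521.4, 353.3, 84.0], [562.7, 355.8, 84.0], [567.0, 303.7, 84.0], [523.7, 301.1, 84.0]]
[41.3 52.3 43.3 52.3] [3.4 4.7 3.4 2.5] [543.70278719 328.48889178  84.        ]
```

Call:
{"name": "carry_out", "arguments": {"deltas": "0.003 0.076 0 0;0.001 0.076 0 0;0 0 0 0;0 0 0 0;0 0 0 0"}}

```text
t: 12.08
tool_pos: [538.1, 395.3, 247.6]
tcp_rot: [2.15, 2.289, -0.001]
wrist_force: [-0.6, -1.3, 1.0]
opening: 0.598
finger_force: 0.0
```

Call:
{"name": "carry_out", "arguments": {"deltas": "0 0 0 0;0 0 0 0;0 0 0 0;0 0 0 0", "fingers": 0.9}}

```text
t: 12.42
tool_pos: [538.2, 395.7, 247.9]
tcp_rot: [2.151, 2.289, 0.0]
wrist_force: [-0.1, 0.4, -0.3]
opening: 0.9
finger_force: 0.0
```

```bash
python3 - <<'E'
from blobs import *
s1,i1=load('r1'); e1=boss(i1,(233,108,285,170))
s,i=snap('r2'); e=boss(i,(225,140,290,210)); print(e)
a=rays('wrist',e[0],s);b=rays('wrist',e1[0],s1); print(tri([(a[0],a[1][0]),(b[0],b[1][0])]),onz('wrist',e[0],90,s))
E
```

```text
12.4167 [538.2 395.7 247.9] 93.57 0.8996939027549581 0.0 [-0.1  0.4 -0.3]
((255.06341552734375, 178.83714294433594), (37.35182571411133, 37.9830207824707), 24.411964416503906)
(array([539.20532315, 395.0333774 ,  85.7919509 ]), [np.float64(0.027314770518239436), np.float64(0.027314770518254598)]) [[539.11530269 396.06792296  90.        ]]
```

Call:
{"name": "carry_out", "arguments": {"deltas": "0.002 0 -0.1 0;0 0 -0.12 0;0 0 -0.12 0;0 0 -0.12 0;0 0 -0.08 0"}}

```text
t: 12.88
tool_pos: [537.5, 395.0, 110.0]
tcp_rot: [-2.15, -2.29, 0.005]
wrist_force: [-0.6, -1.1, -1.0]
opening: 0.901
finger_force: 0.0
```

Call:
{"name": "carry_out", "arguments": {"deltas": "0 0 0 0;0 0 0 0;0 0 -0.08 0;0 0 -0.08 0;0 0 -0.04 0"}}

```text
t: 13.3
tool_pos: [539.0, 396.5, 63.3]
tcp_rot: [2.15, 2.29, 0.002]
wrist_force: [-0.2, -1.1, 0.1]
opening: 0.902
finger_force: 0.0
```

Call:
{"name": "carry_out", "arguments": {"deltas": "0 0 0 0;0 0 0 0;0 0 0 0;0 0 0 0;0 0 0 0"}}

```text
t: 13.72
tool_pos: [539.1, 396.8, 64.2]
tcp_rot: [2.15, 2.29, 0.003]
wrist_force: [-0.8, 0.3, 0.1]
opening: 0.905
finger_force: 0.0
```

Call:
{"name": "carry_out", "arguments": {"deltas": "0 0 0 0;0 0 0 0;0 0 0 0;0 0 0 0;0 0 0 0", "fingers": 0, "force": 60}}

```text
t: 14.13
tool_pos: [538.6, 396.4, 63.3]
tcp_rot: [2.15, 2.29, 0.001]
wrist_force: [0.1, -0.7, 4.8]
opening: 0.51
finger_force: 61.8
```

Call:
{"name": "carry_out", "arguments": {"deltas": "0 0 0.03 0;0 0 0.04 0;0 0 0.06 0;0 0 0.08 0;0 0 0.08 0"}}

```text
t: 14.55
tool_pos: [537.7, 395.5, 135.4]
tcp_rot: [-2.15, -2.29, 0.004]
wrist_force: [1.2, 0.4, -4.9]
opening: 0.51
finger_force: 61.4
```

Call:
{"name": "carry_out", "arguments": {"deltas": "0 0 0.08 0;0 0 0.08 0;0 0 0 0;0.0057 -0.133 0 -0.0043;0.0057 -0.133 0 -0.0043"}}

```text
t: 14.97
tool_pos: [539.6, 331.6, 174.7]
tcp_rot: [-2.206, -2.234, -0.001]
wrist_force: [0.9, -1.6, -5.2]
opening: 0.512
finger_force: 61.9
```

Call:
{"name": "carry_out", "arguments": {"deltas": "0.0057 -0.133 0 -0.0043;0.0057 -0.133 0 -0.0043;0.0057 -0.133 0 -0.0043;0.0057 -0.133 0 -0.0043;0.0057 -0.133 0 -0.0043"}}

```text
t: 15.38
tool_pos: [547.5, 161.5, 174.3]
tcp_rot: [-2.358, -2.075, 0.003]
wrist_force: [0.7, -0.4, -4.9]
opening: 0.508
finger_force: 62.1
```

Call:
{"name": "carry_out", "arguments": {"deltas": "0.0057 -0.133 0 -0.0043;0 0 0 0;0 0 -0.1 0;0 0 -0.1 0;0 0 -0.1 0"}}

```text
t: 15.8
tool_pos: [549.7, 129.9, 99.1]
tcp_rot: [-2.385, -2.044, -0.001]
wrist_force: [-0.7, -0.2, -4.6]
opening: 0.513
finger_force: 62.1
```

Call:
{"name": "carry_out", "arguments": {"deltas": "0 0 -0.06 0;0 0 -0.04 0;0 0 0 0;0 0 0 0;0 0 0 0"}}

```text
t: 16.22
tool_pos: [550.6, 130.6, 76.1]
tcp_rot: [2.384, 2.045, 0.003]
wrist_force: [0.4, -0.1, -4.3]
opening: 0.508
finger_force: 61.8
```

Call:
{"name": "carry_out", "arguments": {"deltas": "0 0 0 0;0 0 0 0;0 0 0 0;0 0 0 0"}}

```text
t: 16.55
tool_pos: [550.2, 130.3, 75.9]
tcp_rot: [2.385, 2.045, 0.001]
wrist_force: [-0.6, 0.1, -5.6]
opening: 0.509
finger_force: 61.8
```

Call:
{"name": "carry_out", "arguments": {"deltas": "0 0 -0.02 0;0 0 -0.016 0;0 0 -0.012 0;0 0 -0.008 0;0 0 0 0"}}

```text
t: 16.97
tool_pos: [549.4, 130.1, 60.5]
tcp_rot: [-2.384, -2.045, 0.002]
wrist_force: [0.9, 0.0, -5.0]
opening: 0.507
finger_force: 61.9
```

Call:
{"name": "carry_out", "arguments": {"deltas": "0 0 -0.006 0;0 0 -0.006 0;0 0 0 0;0 0 0 0;0 0 0 0"}}

```text
t: 17.38
tool_pos: [550.0, 130.3, 59.3]
tcp_rot: [2.384, 2.045, 0.001]
wrist_force: [-2.4, -0.5, 5.5]
opening: 0.507
finger_force: 62.8
```

Call:
{"name": "carry_out", "arguments": {"deltas": "0 0 0 0;0 0 0 0;0 0 0 0;0 0 0 0;0 0 0.08 0", "fingers": 0.95}}

```text
t: 17.8
tool_pos: [547.8, 129.5, 75.7]
tcp_rot: [-2.383, -2.044, 0.008]
wrist_force: [-0.5, -1.4, -0.6]
opening: 0.952
finger_force: 0.0
```

Call:
{"name": "carry_out", "arguments": {"deltas": "0 0 0.12 0;0 0 0.15 0;0 0 0.15 0;0 0 0.15 -0.0192;0 0 0.1 -0.0192"}}

```text
t: 18.22
tool_pos: [550.9, 130.7, 249.4]
tcp_rot: [2.618, 1.735, 0.007]
wrist_force: [1.3, 0.3, 0.3]
opening: 0.951
finger_force: 0.0
```

Call:
{"name": "carry_out", "arguments": {"deltas": "0 0 0 -0.0192;0 0 0 -0.0192;0 0 0 -0.0192;0 0 0 -0.0192;0 0 0 -0.0192"}}

```text
t: 18.63
tool_pos: [549.9, 130.2, 245.9]
tcp_rot: [-3.016, -0.879, -0.001]
wrist_force: [-0.6, -0.3, -0.0]
opening: 0.95
finger_force: 0.0
```

Call:
{"name": "carry_out", "arguments": {"deltas": "0 0 0 -0.0192;0 0 0 -0.0192;0 0 0 -0.0192;0 0 0 -0.0192;0 0 0 -0.0192"}}

```text
t: 19.05
tool_pos: [549.8, 130.3, 245.8]
tcp_rot: [-3.141, 0.056, -0.0]
wrist_force: [0.1, 0.4, 0.3]
opening: 0.952
finger_force: 0.0
```

Call:
{"name": "carry_out", "arguments": {"deltas": "0 0 0 -0.0192;0 0 0 0;0 0 0 0;0 0 0 0;0 0 0 0"}}

```text
t: 19.47
tool_pos: [549.8, 130.2, 245.8]
tcp_rot: [-3.133, 0.233, 0.0]
wrist_force: [0.2, 0.1, -0.3]
opening: 0.945
finger_force: 0.0
```

Call:
{"name": "carry_out", "arguments": {"deltas": "0 0 0 0;0 0 0 0;0 0 0 0;0 0 0 0"}}

```text
t: 19.8
tool_pos: [549.9, 130.1, 245.8]
tcp_rot: [-3.133, 0.236, -0.0]
wrist_force: [0.0, -0.6, 0.0]
opening: 0.95
finger_force: 0.0
```

```bash
python3 -c "
from h import *
snap('b1')"
```

```text
19.8 [549.9 130.1 245.8] -8.62 0.9499768778098254 0.0 [ 0.  -0.6  0. ]
```

View pics/b1.png

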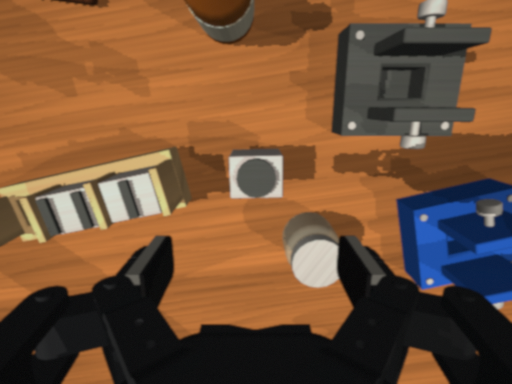

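The block stands upright on the bench with its boss at (257,178), and the two other blocks are still in their bays. I'll measure the boss and head, then regrasp along y.

```bash
python3 - <<'E'
from blobs import *
s,i=load('b1'); e=boss(i,(231,156,283,200)); print(e)
print(onz('wrist',e[0],86,s))
q=onz('wrist',headrect(i,(222,150,290,203)),80,s); d=np.diff(np.r_[q,q[:1]],axis=0)[:,:2]
print(np.linalg.norm(d,axis=1).round(1),(np.degrees(np.arctan2(d[:,1],d[:,0]))%90).round(1),q.mean(0))
print('jar',onz('wrist',(319,262),80,s))
E
```

```text
((256.17620849609375, 177.3397216796875), (36.91259765625, 37.568965911865234), 73.24520874023438)
[[551.94060423 129.00134026  86.        ]]
[51.6 41.6 53.6 41.6] [81.3 82.8 81.3 80. ] [551.50896453 129.23088838  80.        ]
jar [[445.21604139  75.08585243  80.        ]]
```

Call:
{"name": "carry_out", "arguments": {"deltas": "0 -0.003 -0.1 0;0 0 -0.12 0;0 0 -0.12 0;0 0 -0.12 0;0 0 -0.08 0"}}

```text
t: 20.27
tool_pos: [548.7, 129.2, 108.4]
tcp_rot: [3.132, -0.236, -0.004]
wrist_force: [-0.6, 0.4, -0.4]
opening: 0.951
finger_force: 0.0
```

Call:
{"name": "carry_out", "arguments": {"deltas": "0 0 0 0;0 0 0 0;0 0 -0.08 0;0 0 -0.08 0;0 0 -0.04 0"}}

```text
t: 20.68
tool_pos: [550.6, 129.7, 61.2]
tcp_rot: [-3.132, 0.236, -0.002]
wrist_force: [0.4, -0.9, 0.0]
opening: 0.949
finger_force: 0.0
```

Call:
{"name": "carry_out", "arguments": {"deltas": "0 0 -0.007 0;0 0 0 0;0 0 0 0;0 0 0 0;0 0 0 0"}}

```text
t: 21.1
tool_pos: [550.6, 129.6, 60.1]
tcp_rot: [-3.132, 0.236, -0.003]
wrist_force: [-0.4, -0.3, 0.6]
opening: 0.95
finger_force: 0.0
```

Call:
{"name": "carry_out", "arguments": {"deltas": "0 0 0 0;0 0 0 0;0 0 0 0;0 0 0 0;0 0 0 0", "fingers": 0}}

```text
t: 21.52
tool_pos: [550.3, 129.4, 59.7]
tcp_rot: [-3.132, 0.237, -0.002]
wrist_force: [-0.6, -0.8, 5.9]
opening: 0.628
finger_force: 64.2
```

Call:
{"name": "carry_out", "arguments": {"deltas": "0 0 0.04 0;0 0 0.06 0;0 0 0.08 0;0 0 0.1 0;0 0 0.1 0"}}

```text
t: 21.93
tool_pos: [548.4, 129.2, 154.3]
tcp_rot: [3.132, -0.236, -0.005]
wrist_force: [0.4, -0.7, -5.0]
opening: 0.628
finger_force: 64.1
```

Call:
{"name": "carry_out", "arguments": {"deltas": "0 0 0.1 0;0 0 0.08 0;0 0 0 0;0 0 0 0;0 0 0 0"}}

```text
t: 22.35
tool_pos: [548.4, 129.2, 197.6]
tcp_rot: [3.132, -0.236, -0.005]
wrist_force: [0.3, 0.0, -5.9]
opening: 0.623
finger_force: 64.4
```

```bash
python3 - <<'E'
from blobs import *
for t,px in (('w1',[(211,124.5),(303.1,126),(298.5,202.9)]),('w3',[(136,134.8),(227.1,135.9),(228.4,211.2)])):
    s,_=load(t); q=onz('wrist',px,49.5,s); print((q[0]+q[2])/2, np.degrees(np.arctan2(*(q[0]-q[1])[[1,0]]))-90, np.degrees(np.arctan2(*(q[1]-q[2])[[1,0]])))
s,i=load('b1')
L=bright(i,120,45,(335,15,470,140),10,300); q=[onz('wrist',r[0],49.5,s)[0] for r in L]
for r,x in zip(L,q): print(r,x.round(1))
s,i=snap('c1'); e=boss(i,(215,100,300,240));print(e, onz('wrist',e[0],s['tool_pos'][2]+27,s))
print(yaw(s))
E
```

```text
[620.29294754 -36.01252075  49.5       ] -8.739410528980741 -8.737944049485305
[620.57429683 -36.37505601  49.5       ] -8.78254509612998 -8.603682626356296
(array([430.3,  21.3]), [426, 16, 10, 12, 94]) [671.9 -60.5  49.5]
(array([359.7,  34.5]), [356, 30, 9, 10, 67]) [670.7   8.   49.5]
(array([351.6, 125.2]), [348, 121, 9, 9, 63]) [584.3  21.2  49.5]
(array([414.3, 132. ]), [403, 121, 22, 19, 204]) [567.1 -44.8  49.5]
(array([444.7, 125.4]), [441, 121, 9, 9, 59]) [569.2 -76.8  49.5]
22.35 [548.4 129.2 197.6] -8.63 0.6228243540378924 64.42681431770325 [ 0.3  0.  -5.9]
((256.6871643066406, 215.6507110595703), (40.65315628051758, 104.79737091064453), 89.20970153808594) [[581.76402802 123.7746454  224.61312073]]
-8.62555505486294
```

Call:
{"name": "carry_out", "arguments": {"deltas": "0.047 -0.11 0 0;0.047 -0.11 0 0;0.047 -0.11 0 0;0.047 -0.11 0 0;0.047 -0.11 0 0"}}

```text
t: 22.82
tool_pos: [607.7, -9.3, 196.8]
tcp_rot: [3.132, -0.236, -0.006]
wrist_force: [1.7, 0.4, -5.6]
opening: 0.624
finger_force: 64.6
```

Call:
{"name": "carry_out", "arguments": {"deltas": "0.047 -0.11 0 0;0 0 0 0;0 0 0 0;0 0 -0.06 0;0 0 -0.06 0"}}

```text
t: 23.23
tool_pos: [619.9, -34.1, 167.9]
tcp_rot: [-3.132, 0.235, 0.001]
wrist_force: [0.4, 0.6, -5.6]
opening: 0.626
finger_force: 65.1
```

Call:
{"name": "carry_out", "arguments": {"deltas": "0 0 -0.06 0;0 0 -0.04 0;0 0 0 0;0 0 0 0;0 0 0 0"}}

```text
t: 23.65
tool_pos: [620.7, -35.1, 144.4]
tcp_rot: [-3.133, 0.236, -0.001]
wrist_force: [1.3, 0.2, -5.5]
opening: 0.625
finger_force: 64.7
```

Call:
{"name": "carry_out", "arguments": {"deltas": "0 0 0 0;0 0 0 0;0 0 0 0;0 0 0 0;0 0 0 0"}}

```text
t: 24.07
tool_pos: [620.5, -35.6, 144.4]
tcp_rot: [-3.133, 0.237, -0.001]
wrist_force: [0.7, -0.2, -4.4]
opening: 0.627
finger_force: 64.8
```

Call:
{"name": "carry_out", "arguments": {"deltas": "-0.006 -0.003 0 -0.0003;0 0 -0.04 0;0 0 -0.04 0;0 0 -0.04 0;0 0 -0.016 0"}}

```text
t: 24.48
tool_pos: [617.4, -36.1, 107.5]
tcp_rot: [3.132, -0.239, -0.006]
wrist_force: [-0.3, 0.6, -4.7]
opening: 0.625
finger_force: 64.9
```

Call:
{"name": "carry_out", "arguments": {"deltas": "0 0 0 0;0 0 0 0;0 0 0 0;0 0 0 0;0 0 0 0"}}

```text
t: 24.9
tool_pos: [619.2, -36.3, 110.5]
tcp_rot: [-3.132, 0.239, -0.002]
wrist_force: [-0.5, -0.6, -5.5]
opening: 0.619
finger_force: 64.9
```

```bash
python3 - <<'E'
from h import *
s,i=snap('c2'); t=vision.capture('top')[:,:,::-1]; d=vision.capture('side')[:,:,::-1]
cv2.imwrite('pics/top2.png',t)
im=np.zeros((390,800,3),np.uint8)
im[:384,:400]=cv2.resize(np.ascontiguousarray(i[60:330,115:396]),(400,384))
im[:384,405:785]=cv2.resize(np.ascontiguousarray(d[165:260,220:314]),(380,384),interpolation=cv2.INTER_CUBIC)
cv2.imwrite('pics/m2.png',im)
E
```

```text
24.9 [619.2 -36.3 110.5] -8.74 0.6188398481349383 64.89513874053955 [-0.5 -0.6 -5.5]
```

View pics/m2.png

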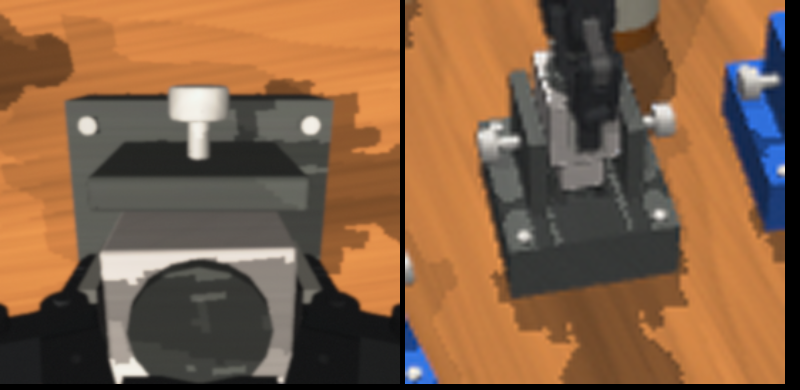

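The head sits square between the cheeks, with its tenon just above the mouth, and in the wrist crop the boss (200,325) lines up with the screw (198,105). I'll lower in small steps and watch the force.

Call:
{"name": "carry_out", "arguments": {"deltas": "0 0 -0.012 0;0 0 -0.012 0;0 0 -0.012 0;0 0 0 0;0 0 0 0"}}

```text
t: 25.47
tool_pos: [618.6, -36.3, 100.6]
tcp_rot: [3.132, -0.239, -0.001]
wrist_force: [-0.1, 0.2, -4.1]
opening: 0.625
finger_force: 64.9
```

Call:
{"name": "carry_out", "arguments": {"deltas": "0 0 -0.012 0;0 0 -0.008 0;0 0 0 0;0 0 0 0"}}

```text
t: 25.8
tool_pos: [618.7, -36.3, 95.8]
tcp_rot: [3.132, -0.239, -0.001]
wrist_force: [-0.3, 0.9, -5.6]
opening: 0.625
finger_force: 64.9
```

Call:
{"name": "carry_out", "arguments": {"deltas": "0 0 -0.012 0;0 0 -0.012 0;0 0 -0.012 0;0 0 0 0;0 0 0 0"}}

```text
t: 26.22
tool_pos: [618.6, -36.3, 86.7]
tcp_rot: [3.132, -0.239, -0.001]
wrist_force: [-0.1, -0.5, -4.9]
opening: 0.625
finger_force: 64.9
```

Call:
{"name": "carry_out", "arguments": {"deltas": "0 0 -0.012 0;0 0 -0.012 0;0 0 -0.008 0;0 0 0 0;0 0 0 0"}}

```text
t: 26.63
tool_pos: [618.7, -36.3, 78.8]
tcp_rot: [3.132, -0.239, -0.001]
wrist_force: [0.2, -0.7, -5.3]
opening: 0.623
finger_force: 64.9
```

Call:
{"name": "carry_out", "arguments": {"deltas": "0 0 -0.008 0;0 0 -0.006 0;0 0 0 0;0 0 0 0;0 0 0 0"}}

```text
t: 27.05
tool_pos: [618.9, -36.3, 75.6]
tcp_rot: [3.132, -0.239, 0.0]
wrist_force: [-0.8, 0.3, -4.2]
opening: 0.624
finger_force: 64.9
```

Call:
{"name": "carry_out", "arguments": {"deltas": "0 0 -0.004 0;0 0 0 0;0 0 0 0;0 0 0 0"}}

```text
t: 27.38
tool_pos: [619.1, -36.3, 74.8]
tcp_rot: [3.132, -0.239, 0.001]
wrist_force: [-0.8, 0.8, -2.5]
opening: 0.63
finger_force: 64.9
```

Call:
{"name": "carry_out", "arguments": {"deltas": "0 0 -0.006 0;0 0 0 0;0 0 0 0;0 0 0 0"}}

```text
t: 27.72
tool_pos: [619.0, -36.3, 74.7]
tcp_rot: [-3.132, 0.239, -0.001]
wrist_force: [-3.9, 0.4, 8.0]
opening: 0.629
finger_force: 66.2
```

Seated at the predicted height, with a contact force. Release and retreat.

Call:
{"name": "carry_out", "arguments": {"deltas": "0 0 0 0;0 0 0 0;0 0 0 0;0 0 0 0;0 0 0 0", "fingers": 0.95}}

```text
t: 28.13
tool_pos: [619.0, -36.3, 73.0]
tcp_rot: [3.132, -0.239, 0.0]
wrist_force: [0.0, -0.2, 0.0]
opening: 0.953
finger_force: 0.0
```

Call:
{"name": "carry_out", "arguments": {"deltas": "0 0 0.04 0;0 0 0.08 0;0 0 0.12 0;0 0 0.15 0;0 0 0.15 0"}}

```text
t: 28.55
tool_pos: [618.2, -36.3, 209.6]
tcp_rot: [3.132, -0.239, -0.002]
wrist_force: [0.6, 0.4, 0.2]
opening: 0.948
finger_force: 0.0
```

Call:
{"name": "carry_out", "arguments": {"deltas": "0 0 0.15 0;-0.1 0 0 0;-0.05 0 0 0;0 0 0 0;0 0 0 0"}}

```text
t: 28.97
tool_pos: [581.3, -36.3, 246.5]
tcp_rot: [-3.132, 0.24, -0.002]
wrist_force: [0.6, -0.1, -0.2]
opening: 0.952
finger_force: 0.0
```

Call:
{"name": "carry_out", "arguments": {"deltas": "0 0 0 0;0 0 0 0;0 0 0 0;0 0 0 0;0 0 0 0"}}

```text
t: 29.38
tool_pos: [581.6, -36.3, 245.2]
tcp_rot: [3.132, -0.239, -0.001]
wrist_force: [0.9, 0.6, 1.1]
opening: 0.949
finger_force: 0.0
```

```bash
python3 - <<'E'
from blobs import *
s,i=snap('f1'); d=vision.capture('side')[:,:,::-1]
im=np.zeros((384,800,3),np.uint8);im[:,:512]=i
im[:384,515:800]=cv2.resize(np.ascontiguousarray(d[165:360,195:340]),(285,384),interpolation=cv2.INTER_CUBIC)
cv2.imwrite('pics/m3.png',im)
E
```

```text
29.3833 [581.6 -36.3 245.2] -8.74 0.9492252622795978 0.0 [0.9 0.6 1.1]
```

View pics/m3.png

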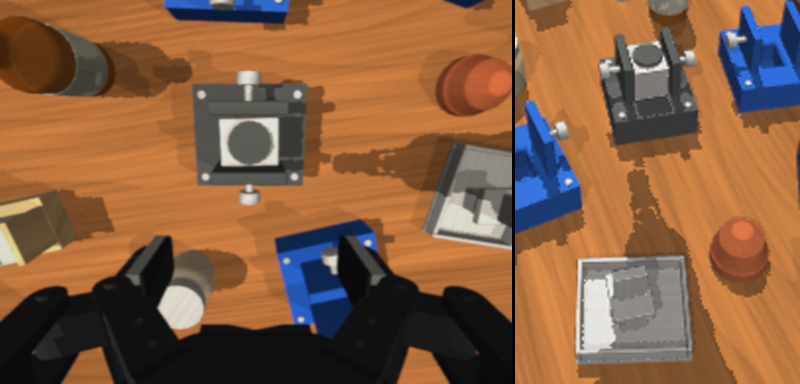

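The dial block is home and square between the cheeks, with its boss at (250,142). The plug stands in the tray, near (632,290) in the side crop, and the arm is clear of everything. Handing in.

```bash
python3 -c "
from plant import bot
print(bot.hand_in())"
```

```text
the job is handed in; nothing more can be done
None
```

I handed the job in at about 29 s of the 72 s: the dial block is seated fully home in the dark fixture's socket, and the blanking plug stands upright in the tray. The arm is clear and the other objects look unmoved in the last pictures; the hand-in returned no verdict.

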